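# Index the jar-filling table to the open jar

### The arm

A 6-joint arm with a two-finger parallel gripper is mounted at the origin on the work surface. World frame = base frame: x ahead of the robot, y to its left, z up, the work surface at z = 0. Lengths are in m, angles in degrees, forces in N, time in s.
With the tool pointing down it reaches from about 0.325 to 0.85 m from the base axis. Payload 15.5 kg.
Tool frame: the origin (TCP) lies midway between the tips of the shut fingers; the grasp point (between the pads) lies 19 mm behind it; z points along the fingers, y is the line along which they close (so a half turn about z gives the same grasp; the last joint's range is limited). The gripper opens to 91 mm and grips with 3 to 60 N. Pads are 32 mm wide; open, the fingers measure 118 mm over their backs; the gripper's body (76 mm by 178 mm) begins 60 mm behind the grasp point.
Start: joints at [62.825, 28.281, 77.091, -0, 74.628, -5.472], TCP at [0.231, 0.581, 0.214] pointing down, gripper open.
Joint ranges: [-166.48, 166.48], [-47.26, 123.95], [12.59, 153.08], [-70.14, 250.14], [6.76, 159.57], [-176.63, 176.63]. Speed limits (degrees/s): [108.29, 108.29, 147.25, 172.46, 172.46, 172.46].

### API

Orientations are given as a 3x3 rotation matrix whose columns are the frame's x, y, z axes.
In Python, from bench import ctrl gives the robot as it stands. The module is installed in compiled form; this text tells all that it offers. Calls block until the motion is done:
- ctrl.goto(position, orientation): joint-space move of the TCP to a pose.
- ctrl.move_l(position, vel=0.15, ori=None, contact_N=None): straight line of the TCP; ori=None keeps the orientation; vel is the mean speed in m/s. With contact_N (N) it stops when the force on the tool has changed by that much, and returns True; else False.
- ctrl.movej(angles): joint-space move.
- ctrl.command_gripper(opening): opening from 0.0 (shut) to 1.0 (fully open); the grip force is fixed at half the most; returns when the fingers have stopped.
- ctrl.sleep(seconds).
- ctrl.ik(position, orientation): joint angles nearest the present ones, or None.
- ctrl.read_camera(name): name is "scene" or "side" or "wrist"; returns the picture (420x560x3 uint8, blue, green, red); there is no depth.
- ctrl.camera_params(name): a dict with "fx", "fy", "cx", "cy" (pixels), "pose" (4x4, takes a point from camera to world coordinates); the wrist camera has in their place "T_tool_cam" (4x4, takes a point from camera to tool coordinates, whose origin is the TCP and whose axes are the flange's). Camera axes: x right, y up, looking along -z (the intrinsics and any distortion apply to the point x, -y, -z); pixel columns grow to the right and rows downward; lengths in m; the calibration is good to about 2 mm. A picture is of the moment at which its call begins: read the wrist's pose just before it. camera_params takes no time and is no camera call.
A pose or a line that the arm cannot do raises ctrl.MotionError and nothing moves.
- ctrl.sign_off(): hands the job in; it is judged then, once.
Readings, each from a call of its own:
- ctrl.current_t(): time.
- ctrl.current_q(): joint angles.
- ctrl.current_dq(): joint speeds.
- ctrl.current_effort(): joint torques, N m.
- ctrl.current_tool_pos(): TCP position.
- ctrl.current_eef_rot(): TCP orientation.
- ctrl.current_contact_force(): force on the tool from outside, world axes, zero at the start.
- ctrl.current_wrist_torque(): the same for the moment, N m.
- ctrl.current_grip_width(): opening from 0.0 (shut) to 1.0 (fully open).
- ctrl.current_grasp_force(): force on a finger pad.
Only numpy, scipy, OpenCV 4.12 (cv2) and the standard library are available. Lean on these libraries where they do the work, as an engineer would, in place of code of your own. Each camera call takes 0.05 s, during which the arm holds its last target. There are 200 camera calls.

### The job

Bring the one open, unlidded jar under the filling spout: with a fingertip press the sprung plunger knob of the jar-filling table fully in, keep it pressed while you carry it round to turn the table to the next hole, the way that brings the open jar under the spout, then let the knob spring back up so that the table is locked there. Go one hole and no further, and not the wrong way first. Do not touch or lift any jar, leave the other things on the worktop where they are, and finish with the hand clear.

Things in the scene. Friction and masses are not known exactly. Their poses are not given: they have to be found in the camera images.
- housing: fixed grey round housing, 360 mm across, 80 mm high; origin on its vertical axis at worktop height, x axis towards the spout (away from the robot, give or take 30 degrees). Its top carries an inward aluminium lip (z 70 to 80 mm) with eight index holes: open slots 18 mm wide, 45 degrees apart
- axis (a point): centre of the upper face of the aluminium turntable (300 mm across, lying inside the housing), on its vertical axis, 45 mm above the worktop
- cap (a point): centre of the dish floor of the plunger's black knob, on the turntable 118 mm from the axis, at the start opposite the spout; moves with the knob. Knob 62 mm across; dish 54 mm wide, 5 mm deep, its floor 130 mm above the worktop when up. Pressing straight down takes about 3.5 N at first, 7 N fully down. A shut gripper pressing in the dish carries the table round (under 2 N sideways)
- plunger (a joint): how far the knob is down, m: 0 up (the taper-topped 14 mm pin on its outward arm sits in a hole of the lip and locks the table), 0.020 down on its stop. From 0.012 the pin is under the lip and the table is free. Let go within 5 mm (0.03 rad) of a hole, the pin springs into it; between holes it rubs under the lip and stays down at about 0.012
- turntable (a joint): turn of the table from its start, rad, positive anticlockwise seen from above; 0 at the start hole, +0.785 and -0.785 at the next holes to either side (play about 0.01). It stays where it is left, with light friction
- spout (a point): tip of the fixed steel filling spout, 150 mm above the worktop, 100 mm from the axis. It hangs from an arm at 200 mm with a white hopper on top (up to 285 mm), on a column outside the housing, beyond the turntable as seen from the robot
- open_jar: the open jar without lid: white plastic, 56 mm across, 75 mm high, origin at the centre of its underside. It stands in a shallow ring pocket of the turntable 100 mm from the axis, one station (45 degrees) to the left or the right of the spout, and rides round with the table; do not touch it
- tub0: a lidded jar: white plastic tub with grey screw lid, 56 mm across, 85 mm high, origin at the centre of its underside, in a pocket of the turntable 100 mm from the axis; do not touch it
- tub1: a lidded jar: white plastic tub with grey screw lid, 56 mm across, 85 mm high, origin at the centre of its underside, in a pocket of the turntable 100 mm from the axis; do not touch it
- tub2: a lidded jar: white plastic tub with grey screw lid, 56 mm across, 85 mm high, origin at the centre of its underside, in a pocket of the turntable 100 mm from the axis; do not touch it
- tub3: a lidded jar: white plastic tub with grey screw lid, 56 mm across, 85 mm high, origin at the centre of its underside, in a pocket of the turntable 100 mm from the axis; do not touch it
- amber_bottle: bystander: amber bottle with black cap, 60 mm across, 145 mm high, standing on the worktop; origin at its underside
- big_tub: bystander: larger white tub with white lid, 84 mm across, 105 mm high; origin at its underside
- balm_pot: bystander: low amber pot with black lid, 60 mm across, 50 mm high; origin at its underside
- lid_a: bystander: loose black jar lid lying flat, 60 mm across, 12 mm thick
- spatula: bystander: hand spatula lying flat, 240 mm long, up to about 25 mm high
Things that resemble listed ones, but are neither listed nor needed, are in the scene too. Leave any red or yellow look-alike of the open_jar alone.

How it is judged:
By the outcome, as a careful person would: the job done as asked, in the order asked, and still so for the second after the job is handed in, with the robot touching nothing.
It also fails if it takes over 40 s, if anything falls off the work surface, if the arm or the gripper's body presses on something with over 40 N, if the wrist force passes 120 N, or if a joint passes its speed limit or range.

## Working session

There is one attempt and no reset: what is moved stays moved. The work goes in short steps, each a Python script; the robot and the scene stay as the last script left them, time stands still between calls to the robot, and variables do not carry over. Pictures are saved under pics/ and viewed, at most 10 in all, crops included, and the job is handed in when it is done.

```bash
mkdir -p pics; python3 - <<'E'
from bench import ctrl
import cv2,numpy as np
np.set_printoptions(precision=4,suppress=True)
a=ctrl.read_camera("scene");b=ctrl.read_camera("side")
cv2.imwrite("pics/a.png",cv2.resize(a,(784,588)));cv2.imwrite("pics/b.png",cv2.resize(b,(784,588)))
for n in("scene","side","wrist"):print(n,ctrl.camera_params(n))
print(ctrl.current_t(),ctrl.current_eef_rot())
E
```

```text
scene {'fx': 420.03067888156033, 'fy': 420.03067888156033, 'cx': 284.606192952513, 'cy': 211.14311004576754, 'pose': array([[ 0.8436, -0.344 ,  0.4123,  1.1686],
       [ 0.537 ,  0.5495, -0.6401, -0.9002],
       [-0.0063,  0.7614,  0.6483,  1.0418],
       [ 0.    ,  0.    ,  0.    ,  1.    ]])}
side {'fx': 437.84490915871885, 'fy': 437.84490915871885, 'cx': 281.6543761573584, 'cy': 205.4709708306529, 'pose': array([[ 0.687 ,  0.5235, -0.504 , -0.0504],
       [-0.7266,  0.4849, -0.4868, -0.6045],
       [-0.0104,  0.7006,  0.7135,  1.0095],
       [ 0.    ,  0.    ,  0.    ,  1.    ]])}
wrist {'fx': 299.44907343974495, 'fy': 299.44907343974495, 'cx': 277.61182119298235, 'cy': 210.44143646231055, 'T_tool_cam': array([[ 0.0006,  0.9551,  0.2964,  0.0848],
       [ 1.    , -0.0002, -0.0013, -0.0005],
       [-0.0012,  0.2964, -0.9551, -0.1721],
       [ 0.    ,  0.    ,  0.    ,  1.    ]])}
0.1 [[-0.9291  0.3698 -0.0005]
 [ 0.3698  0.9291 -0.0009]
 [ 0.0001 -0.0011 -1.    ]]
```

View pics/a.png

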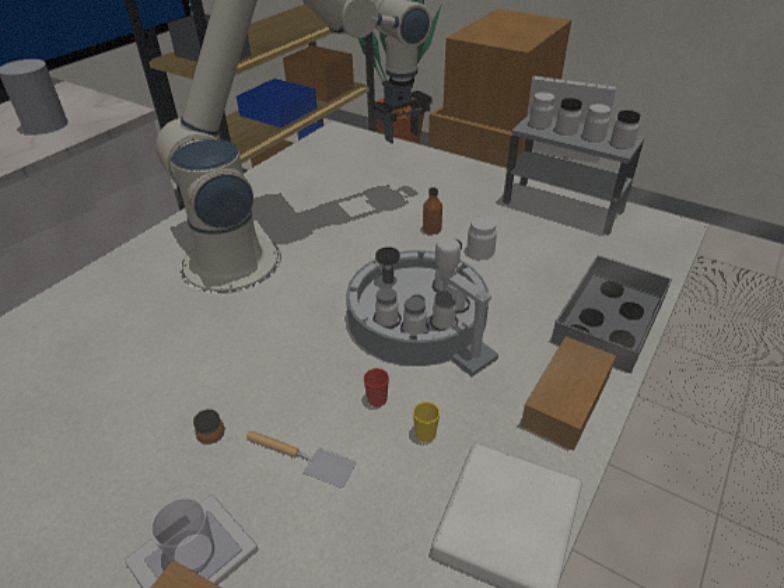

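View pics/b.png

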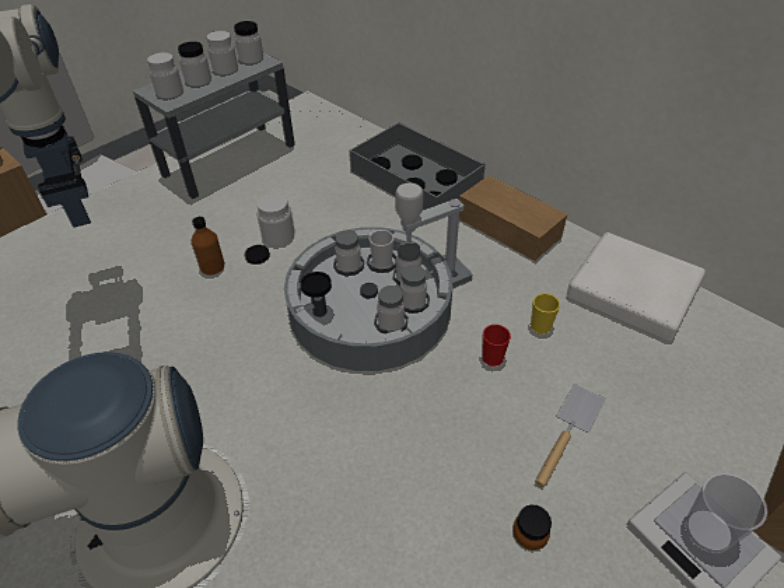

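The side view shows the knob at (316,284). The open jar is at (381,245), to the left of the spout, so the turn should be clockwise. I'll enlarge both views to measure.

```bash
python3 - <<'E'
import cv2
a=cv2.imread("pics/a.png");b=cv2.imread("pics/b.png")
from bench import ctrl
a=ctrl.read_camera("scene");b=ctrl.read_camera("side")
# crop 140x105 px, x5
cv2.imwrite("pics/a2.png",cv2.resize(a[165:275,235:375],None,fx=5,fy=5,interpolation=cv2.INTER_CUBIC))
cv2.imwrite("pics/b2.png",cv2.resize(b[155:270,198:338],None,fx=5,fy=5,interpolation=cv2.INTER_CUBIC))
E
```

```text
(no output)
```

View pics/a2.png

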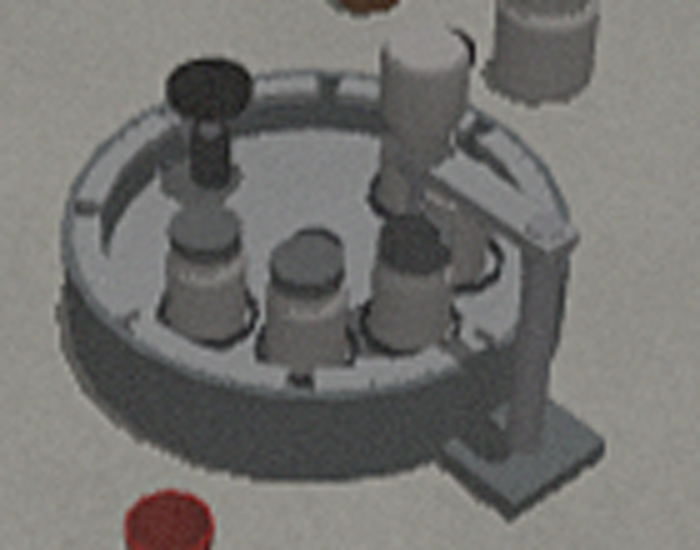

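View pics/b2.png

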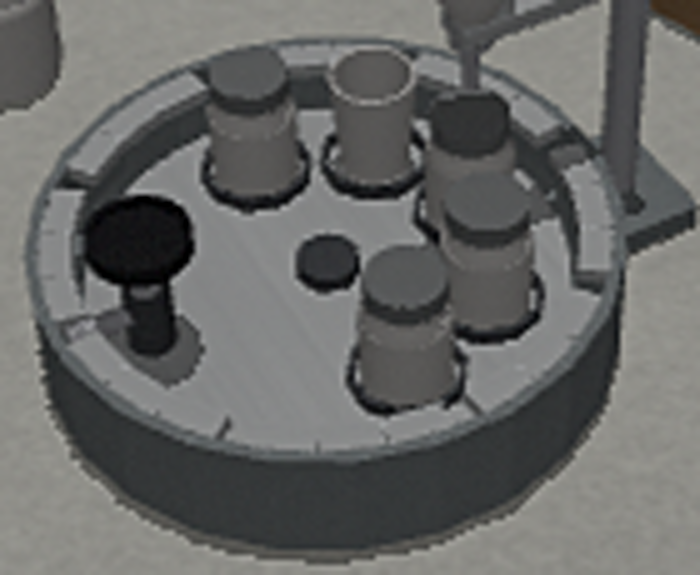

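The side crop shows the housing rim spanning columns 27–625 and rows 40–462, and the knob top at about (139,238). The open jar's mouth is at (372,75) and the spout tip at about (470,80). In the scene crop the rim spans columns 62–577 with its top at row 70, and the knob is centred near (209,90). I'll fit the positions from these.

```bash
cat > h.py <<'E'
from bench import ctrl
import numpy as np
from scipy.optimize import least_squares
np.set_printoptions(precision=4,suppress=True)
P={n:ctrl.camera_params(n) for n in("scene","side")}
OFF={"scene":(235,165),"side":(198,155)}
def proj(n,X):   # crop pixels
    p=P[n];T=np.linalg.inv(p["pose"]);c=np.atleast_2d(X)@T[:3,:3].T+T[:3,3]
    uv=np.c_[p["fx"]*c[:,0]/-c[:,2]+p["cx"],p["fy"]*-c[:,1]/-c[:,2]+p["cy"]]
    return (uv-OFF[n]+.5)*5-.5
t=np.linspace(0,2*np.pi,721)
def ext(n,xy,z,R):
    q=proj(n,np.c_[xy[0]+R*np.cos(t),xy[1]+R*np.sin(t),z+0*t])
    return np.r_[q.min(0)[0],q.max(0)[0],q.min(0)[1],q.max(0)[1]]
def fit(obs,z,R):
    f=lambda xy:np.concatenate([(ext(n,xy,z,R)-np.array(o))[~np.isnan(o)] for n,o in obs.items()])
    r=least_squares(f,[.55,.1],diff_step=1e-4);return r.x,r.fun
E
python3 - <<'E'
from h import *
N=np.nan
ax,r=fit({"side":[27,625,38,462],"scene":[62,578,70,398]},.08,.18);print(ax,r)
k,r=fit({"side":[85,194,195,N],"scene":[166,252,57,N]},.135,.031);print(k,r)
d=k-ax;print(np.linalg.norm(d),np.degrees(np.arctan2(-d[1],-d[0])))
a=np.arctan2(-d[1],-d[0])
for n in P:
  print(n,proj(n,[*(ax+.1*np.array([np.cos(a),np.sin(a)])),.15]),[proj(n,[*(ax+.1*np.array([np.cos(a+s),np.sin(a+s)])),.075]) for s in(.785,-.785)])
E
```

```text
[0.587  0.0877] [ 1.2636  2.4955 -5.2599 -5.5178 -0.8209 -9.015  -1.137  -1.4438]
[0.4739 0.1226] [ 0.1601  0.7849 -3.7729 -1.3727 -2.2005 -1.0846]
0.11830034563395958 -17.12244554487608
scene [[416.313  210.1805]] [array([[454.859 , 229.6985]]), array([[305.9682, 317.9697]])]
side [[472.0607  81.7988]] [array([[375.3019, 123.0208]]), array([[488.9835, 260.6862]])]
```

The fit puts the knob 118.3 mm from the axis, and the reprojected spout and jar positions match the pictures. The open jar is at +45°, so the turn is clockwise (-0.785). Next I'll approach and press.

```bash
cat >> h.py <<'E'
AX=np.array([.587,.0877]);PH=np.radians(180-17.12);R=.118
def pose(th,z):
    p=PH+th;c,s=np.cos(p),np.sin(p)
    return [AX[0]+R*c,AX[1]+R*s,z],np.array([[c,s,0],[s,-c,0],[0,0,-1.]])
def st(m): print(m,"t",ctrl.current_t(),"tcp",np.array(ctrl.current_tool_pos()),"F",np.array(ctrl.current_contact_force()))
E
python3 - <<'E'
from h import *
import cv2
ctrl.command_gripper(0.0);st("shut")
ctrl.goto(*pose(0,.21));st("hover")
cv2.imwrite("pics/w.png",ctrl.read_camera("wrist"))
q=ctrl.current_q();print(q, ctrl.ik(*pose(-.785,.11)))
ctrl.move_l(pose(0,.137)[0],vel=.1);st("near")
print(ctrl.move_l(pose(0,.124)[0],vel=.02,contact_N=2));st("touch")
E
```

```text
shut t 1.5667 tcp [0.2311 0.5807 0.2139] F [-0.278  -0.3318  0.1938]
hover t 3.45 tcp [0.4742 0.1231 0.21  ] F [ 0.0286 -0.103  -0.3246]
[  7.5655  17.7218  95.969    0.0092  66.3051 -65.3699] [ 13.7993  30.5691  92.3321  -0.      57.0989 -14.1035]
near t 4.3833 tcp [0.4745 0.1225 0.1374] F [1.4279 0.4413 0.3661]
True
touch t 4.85 tcp [0.4744 0.1224 0.1287] F [ 0.5167 -0.3426  2.2089]
```

View pics/w.png

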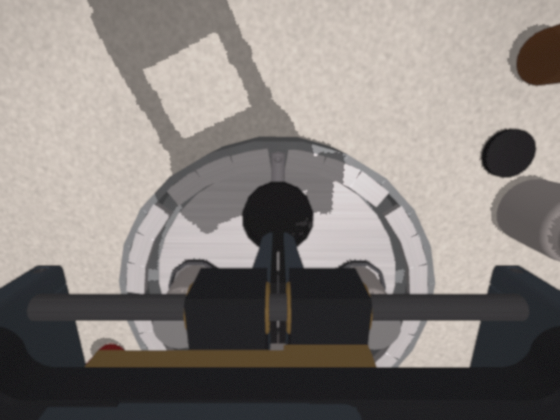

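In the wrist view the knob is at (278,217), in line with the shut fingers, and contact came at the dish floor height. Now I'll press to the stop and turn.

```bash
python3 - <<'E'
from h import *
print(ctrl.move_l(pose(0,.106)[0],vel=.03,contact_N=9));st("press")
z=ctrl.current_tool_pos()[2]
if z<.1125:
    z=min(z,.1095)
    for th in np.linspace(0,-.785,10)[1:]:
        p,o=pose(th,z);ctrl.move_l(p,vel=.04,ori=o);st("%.2f"%th)
E
```

```text
True
press t 5.475 tcp [0.4744 0.1226 0.1102] F [-1.3443  0.0012 10.2225]
-0.09 t 5.8833 tcp [0.478  0.1325 0.11  ] F [-3.5943  0.5438 20.648 ]
-0.17 t 6.2917 tcp [0.4824 0.1419 0.11  ] F [-3.3365  0.4345 19.8218]
-0.26 t 6.7 tcp [0.4876 0.1508 0.1101] F [-2.5542  0.5755 19.6387]
-0.35 t 7.1083 tcp [0.4936 0.1593 0.1101] F [-1.6823  0.9299 18.2532]
-0.44 t 7.5167 tcp [0.5003 0.1672 0.1101] F [-0.5705  0.0414 17.4472]
-0.52 t 7.925 tcp [0.5076 0.1745 0.1101] F [ 0.1147 -0.6228 15.6621]
-0.61 t 8.3333 tcp [0.5156 0.1811 0.1101] F [-0.1381 -0.7737 16.0985]
-0.70 t 8.7417 tcp [0.524  0.187  0.1101] F [ 1.5443 -1.0409 15.1324]
-0.79 t 9.15 tcp [0.5329 0.1921 0.1101] F [ 1.2847 -1.6438 14.4842]
```

```bash
python3 - <<'E'
from h import *
import cv2
p,o=pose(-.785,.118)
for z in(.1165,.121,.125,.1285):
    p[2]=z;ctrl.move_l(p,vel=.02);ctrl.sleep(.15);st("up")
if ctrl.current_contact_force()[2]>1.5:
    p[2]=.21;ctrl.move_l(p,vel=.1)
    q=np.array(ctrl.current_q());q[0]+=45;
    ctrl.movej(q)
    st("clear")
b=ctrl.read_camera("side")
cv2.imwrite("pics/b3.png",cv2.resize(b[155:270,198:338],None,fx=5,fy=5,interpolation=cv2.INTER_CUBIC))
E
```

```text
up t 9.8 tcp [0.5322 0.1918 0.1165] F [ 1.0455 -2.5275  6.7769]
up t 10.325 tcp [0.532  0.1918 0.1211] F [ 1.783  -2.3862  5.5757]
up t 10.825 tcp [0.5318 0.192  0.125 ] F [ 2.3011 -3.1661  4.4072]
up t 11.3 tcp [0.5317 0.192  0.1284] F [ 0.6899 -1.6891  3.421 ]
clear t 13.8583 tcp [0.2409 0.511  0.2093] F [ 0.2327  0.3875 -0.0478]
```

View pics/b3.png

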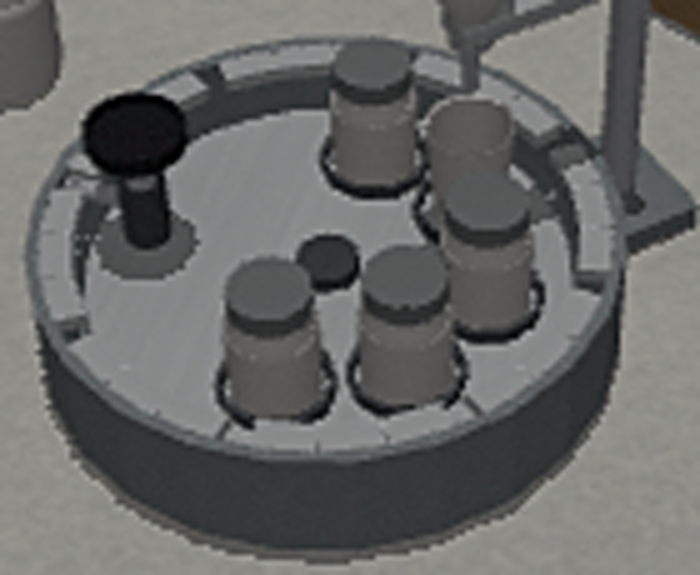

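The open jar's mouth at (470,125) is now under the spout tip at (470,85). The knob at (136,135) is fully up: the upward force lasted right to 0.1285 m. The hand is clear, so I'll hand in.

```bash
python3 -c "
from h import *
a=ext('side',pose(-.785,0)[0][:2],.135,.031);print(a)
print(ctrl.sign_off())"
```

```text
[ 83.4249 187.7711  88.693  158.5561]
the job is handed in; nothing more can be done
None
```

I turned the table one hole clockwise, which put the open jar under the spout; the knob sprang fully back up into the new hole, the hand is clear, and the job was handed in at about 14 s.

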